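# Fill the empty cell of the covered bottle crate

## Task

Slide the cover of the grey bottle crate all the way open towards the robot and leave it open. Then pick up the loose amber bottle that is the same kind as those stored in the crate (neither the slim bottle nor the squat jar) and set it down, without dropping it, upright in the middle of the crate's one empty cell.

Things in the scene. Friction and masses are not known exactly. Their poses are not given: they have to be found in the camera images.
- cover (a joint): How far the crate's cover is slid open, in m: 0 shut, 0.120 at the end stop; starts at 0 to 0.012. The cover is a flat aluminium plate 132 x 276 mm, 6 mm thick, its top 107 mm above the table. It slides level along the crate's -x, towards the robot, against 1.5 N of friction plus 3 N per m/s, and stays where it is left.
- cover_grip (a point): Point in the black upright grip bar on the cover, which moves with it. The bar is 16 mm thick (along the sliding direction), 80 mm wide, 40 mm tall; the point is its middle in plan, 25 mm above the cover's top, 132 mm above the table. Axes as the crate's: the cover opens along -x, the row of cells runs along y, z up. Pinch the bar from above, fingers closing along x.
- bottle: The loose bottle to store, upright on the table: amber glass, round, straight-sided, 42 mm across, 90 mm tall, the top 18 mm a white cap 41 mm across; 0.12 kg. Origin: centre of its underside, z up. Two unwanted amber containers stand near, 100 mm or more away between centres: a slim bottle (30 mm across, 118 mm tall) and a squat jar (65 mm across, 55 mm tall).
- crate: Fixed grey plastic crate, 132 mm deep (x) by 276 mm (y), origin: middle of its underside. Four cells in a row along y, 66 mm apart, each 60 x 120 mm inside; three hold bottles like the loose one. Outer walls 6 mm thick, tops 100 mm above the table; dividers 4 mm thick, tops 41 mm. Cells can be seen and reached from above once the cover is open; fingers have most room closing along x.
- pad: Thin round white mark, 48 mm across, on the floor of the one empty cell. Origin: the middle of that cell's floor, 9 mm above the table. It does not move. A bottle standing there has its top 99 mm above the table, just under the height of the walls.
There are look-alikes about, which are no part of the job. Leave any red look-alike of the bottle alone.

How it is judged (in metres and radians):
On the way:
1. the cover is slid fully open (value of joint cover above 0.105 m), for 0.2 s.
At the end, for the whole second after the job is handed in: The cover is at least 105 mm open; the bottle stands upright (within 10 degrees) and at rest on the floor of the empty cell (within 5 mm in height), its middle within 20 mm of the cell's middle (value of joint cover above 0.105 m and horizontal distance between bottle and pad below 0.02 m and z of bottle in the frame of pad below 0.005 m and angle between bottle's own z axis and vertical below 0.17 rad and linear speed of bottle below 0.02 m/s); the robot touches nothing.
It fails at once if the bottle is dropped: it moves faster than 0.6 m/s while no finger holds it (linear speed of bottle above 0.6 m/s and contact force between bottle and the fingers below 0.2 N).
It also fails if it takes over 54 s, if anything falls off the work surface, if the arm or the gripper's body presses on something with over 40 N, if the wrist force passes 120 N, or if a joint passes its speed limit or range.

## Robot

A 6-joint arm with a two-finger parallel gripper is mounted at the origin on the work surface. World frame = base frame: x ahead of the robot, y to its left, z up, the work surface at z = 0. Lengths are in mm, angles in rad, forces in N, time in s.
With the tool pointing down it reaches from about 325 to 750 mm from the base axis. Payload 7.6 kg.
Tool frame: the origin (TCP) lies on the centre line of the jaws, within the pads' length; the fingertips stand 11 mm ahead of it and the grasp point (between the pads) lies 8 mm behind it; y points along the fingers, x is the direction in which the jaws open and shut, and the axes are right-handed (so a half turn about y gives the same grasp; the last joint's range is limited). The gripper opens to 85 mm and grips with 20 to 120 N. Pads are 22 mm wide; open, the fingers measure 114 mm over their backs; the gripper's body (76 mm by 85 mm) begins 54 mm behind the grasp point. The pads swing forward as they close: fully open they stand 13 mm farther back than shut.
Start: joints at [-1.217, 0.052, 1.401, -0, 1.689, -0.07], TCP at [215.92, -478.564, 242.323] pointing down, gripper open.
Joint ranges: [-2.9, 2.9], [-0.91, 2.17], [0.12, 2.37], [-1.06, 4.2], [0.26, 2.73], [-2.93, 2.93]. Speed limits (rad/s): [2.57, 2.57, 3.01, 3.14, 3.14, 3.14].

## Interface

Orientations are given as a unit quaternion [w, x, y, z].
In Python, from workcell import * gives the robot as it stands.
- The arm moves only by the tool servo_tool, never from a script. Its arguments are lists of equal length, an entry for each row: "fingers": the closure, from 0 (fully open) to 1 (shut); "translation": the shift along the tool's x, y, z in mm, a list of three; "rot": the turn, a rotation vector about the tool's x, y, z in rad, a list of three. A call has 1 to 12 rows; each row is the pose to reach, as a shift and turn from the pose commanded when the call began, along the tool's axes at that moment; what a row does not reach only later rows make up. A row lasts 1/8 s, in which the tool goes at most 62.5 mm and 10.7 degrees, less where a joint would pass 70% of its speed; a pose out of reach is approached as far as the arm can. A call with a gripper value outside its range is refused whole. The fingers move at their own pace and stop on an object; the grip force is fixed at half the most. Time passes only in rows, so rows that repeat a pose let the fingers close. It gives the time, the measured TCP pose, the force and the opening at its end, in the units of the state.
- get_obs(): the state, without advancing time (a new reading comes with each control period).
- snapshot(name): name is "scene" or "top" or "wrist"; returns (picture, depth): 400x640x3 uint8, red, green, blue; 400x640 float32, mm along the optical axis (not along the pixel's ray), 0 where there is no reading.
- camera_params(name): a dict with "K" (3x3 intrinsics, pixels), "R" (3x3) and "t" (3): a world point X has camera coordinates R X + t; the wrist camera has in their place "T_tool_cam" (4x4, takes a point from camera to tool coordinates, whose origin is the TCP and whose axes are the tool frame's). Camera axes: x right, y down, z forward; pixel columns grow to the right and rows downward; lengths in mm; the calibration is good to about 2 mm. A picture is of the moment at which its call begins: read the wrist's pose just before it. camera_params takes no time and is no camera call.
- job_done(): hands the job in, once; it reports no verdict.
The state is a dict: "time": time; "joint_pos": joint angles; "qvel": joint speeds; "joint_torque": joint torques, N m; "tool_pos": TCP position; "tcp_rot": TCP orientation; "ft_force": force on the tool from outside, world axes, zero at the start; "wrist_torque": the same for the moment, N m; "width": finger opening in mm.
Only numpy, scipy, OpenCV 4.12 (cv2) and the standard library are available. Lean on these libraries where they do the work, as an engineer would, in place of code of your own. Each camera call takes 0.05 s, during which the arm holds its last target. There are 200 camera calls.

## Working session

There is one attempt and no reset: what is moved stays moved. The work goes in short steps, Python scripts to look and compute and a tool call to move; the robot and the scene stay as the last step left them, time stands still between calls to the robot, and variables do not carry over. Pictures are saved under pics/ and viewed, about 8 in all and at most 12, crops included, and the job is handed in when it is done.

Besides the shell and the picture viewer there is one more tool, called after "Call:" as name(argument=value, ...) on one line, values as JSON. servo_tool: Moves the arm, as the interface text tells. Its arguments: {"type":"object","properties":{"fingers":{"type":"array"},"translation":{"type":"array"},"rot":{"type":"array"}},"required":["fingers","translation","rot"]}

```bash
mkdir -p pics; ls; python3 - <<'E'
from workcell import *
import cv2,numpy as np
o=get_obs();print(o)
for n in("top","scene"):
    p,d=snapshot(n);cv2.imwrite(f"pics/{n}0.png",p[:,:,::-1]);np.savez(f"{n}0.npz",p=p,d=d)
    print(n,camera_params(n))
print(camera_params("wrist"))
E
```

```text
pics
{'time': 0.0, 'joint_pos': array([-1.21727957e+00,  5.28329079e-02,  1.40174790e+00, -3.63242967e-05,
        1.68858118e+00, -7.03227779e-02]), 'qvel': array([ 0.00114903, -0.00091462, -0.00055383,  0.00211491, -0.00156271,
       -0.00155898]), 'joint_torque': array([ 3.16934820e-04, -3.81665111e+01, -3.60188234e+01, -5.86631884e-06,
        6.12306845e-03, -2.89279410e-05]), 'tool_pos': array([ 215.81505606, -478.27660157,  241.46272703]), 'tcp_rot': array([ 0.59430485, -0.59365918,  0.38409848, -0.38319562]), 'ft_force': array([0.48164432, 0.98912457, 0.00137741]), 'wrist_torque': array([-0.00182187,  0.03057225, -0.01961574]), 'width': 85.88219431191372}
top {'K': array([[364.30225022,   0.        , 316.93867902],
       [  0.        , 364.30225022, 199.47292389],
       [  0.        ,   0.        ,   1.        ]]), 'R': array([[-0.00101147, -0.99992412, -0.01227712],
       [-0.98673379,  0.00299109, -0.1623191 ],
       [ 0.1623435 ,  0.01195007, -0.98666194]]), 't': array([-57.66696983, 509.96168899, 728.80598285])}
scene {'K': array([[432.81776876,   0.        , 314.922
[... 174 characters left out ...]
],
       [ 3.91745946e-01,  4.46207491e-01, -8.04632829e-01],
       [-5.29939054e-01, -6.05474293e-01, -5.93772245e-01]]), 't': array([ 424.82619788,  -83.69385965, 1314.69270882])}
{'K': array([[308.74756126,   0.        , 318.80093491],
       [  0.        , 308.74756126, 202.54499753],
       [  0.        ,   0.        ,   1.        ]]), 'T_tool_cam': array([[ 9.99999590e-01, -7.07182808e-04,  5.64790241e-04,
        -7.53709418e-01],
       [-7.66139650e-04, -3.29250907e-01,  9.44242158e-01,
        -1.31988632e+02],
       [-4.81794122e-04, -9.44242204e-01, -3.29251313e-01,
         8.34618737e+01],
       [ 0.00000000e+00,  0.00000000e+00,  0.00000000e+00,
         1.00000000e+00]])}
```

View pics/top0.png

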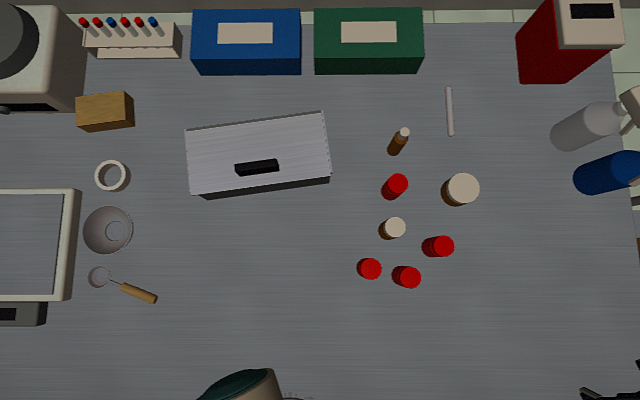

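Top view: the crate with its cover is at about (258,155) and its black grip bar at (257,167). The amber candidates are the slim bottle (398,140), the squat jar (462,190) and the medium white-capped bottle (393,228). Five cans are red. The bottle at (393,228) fits, and I'll confirm it with a crop and a depth measurement.

```bash
cat > h.py <<'E'
from workcell import *
import cv2,numpy as np
from scipy.spatial.transform import Rotation as Ro
def toolpose(o):
    w,x,y,z=o['tcp_rot'];T=np.eye(4);T[:3,:3]=Ro.from_quat([x,y,z,w]).as_matrix();T[:3,3]=o['tool_pos'];return T
def cloud(name,d,o=None):
    c=camera_params(name);v,u=np.mgrid[:400,:640];K=c['K']
    P=np.stack([(u-K[0,2])/K[0,0]*d,(v-K[1,2])/K[1,1]*d,d],-1)
    if name=='wrist':
        T=toolpose(o)@c['T_tool_cam'];return P@T[:3,:3].T+T[:3,3]
    return (P-c['t'])@c['R']
E
python3 - <<'E'
from h import *
f=np.load('top0.npz');p,d=f['p'],f['d'];W=cloud('top',d)
roi=np.zeros(d.shape,bool);roi[100:210,170:345]=1
m=roi&(abs(W[...,2]-107)<7);X=W[m]
print('cover z',np.median(X[:,2]),cv2.minAreaRect(X[:,:2].astype(np.float32)),X[:,:2].mean(0))
m=roi&(W[...,2]>135);X=W[m]
print('grip',len(X),X[:,2].max(),cv2.minAreaRect(X[:,:2].astype(np.float32)))
for n,(u,v) in dict(slim=(403,132),jar=(462,188),bot=(394,227)).items():
    q=W[v-22:v+22,u-22:u+22].reshape(-1,3);h=np.median(W[v-1:v+2,u-1:u+2,2])
    q=q[abs(q[:,2]-h)<5];print(n,h,cv2.minEnclosingCircle(q[:,:2].astype(np.float32)),q.mean(0))
a=cv2.resize(p[100:300,340:500,::-1],None,fx=3,fy=3,interpolation=cv2.INTER_CUBIC)
cv2.imwrite('pics/crop1.png',a)
R=toolpose(get_obs())[:3,:3];print(R.round(3))
E
```

```text
cover z 106.73284777338601 ((596.3193969726562, 60.703033447265625), (139.811767578125, 283.4875793457031), 7.999081134796143) [594.26683741  59.867883  ]
grip 493 801.1536607054067 ((494.0430908203125, -8.92523193359375), (237.91114807128906, 70.89985656738281), 44.960426330566406)
slim 117.4371412107343 ((630.8298950195312, -230.47943115234375), 10.386720657348633) [ 630.5190798  -229.33122814  117.8712782 ]
jar 54.81119376396706 ((532.0274658203125, -361.868408203125), 32.89945983886719) [ 531.63040787 -361.65220518   55.09265054]
bot 89.51044335046514 ((447.83648681640625, -210.53219604492188), 20.478885650634766) [ 447.76170813 -210.25799787   90.01181923]
[[ 0.411 -0.001  0.912]
 [-0.912  0.001  0.411]
 [-0.001 -1.     0.   ]]
```

View pics/crop1.png

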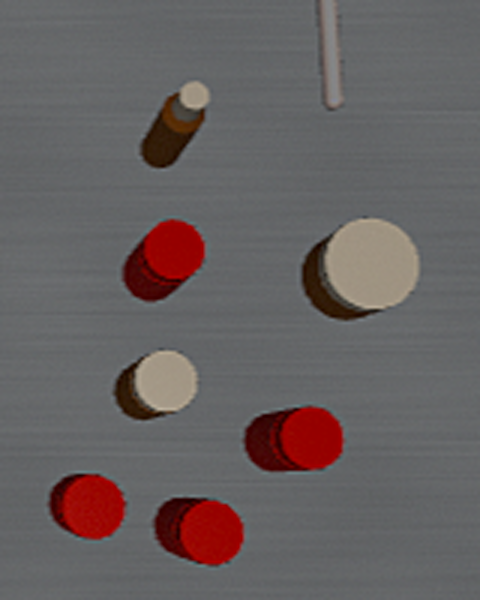

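The crop confirms it. At (165,380) is the white cap 41 mm wide, top at 90 mm, amber and standing free: this is the bottle, at (448,-210). The slim bottle at (195,95) is 118 mm tall, the jar at (372,262) is 66 mm wide, and the rest are red. Next I'll measure the grip bar and crate yaw.

```bash
python3 - <<'E'
from h import *
f=np.load('top0.npz');p,d=f['p'],f['d'];W=cloud('top',d)
roi=np.zeros(d.shape,bool);roi[150:185,225:290]=1
m=roi&(W[...,2]>138)&(W[...,2]<156);X=W[m]
print('grip',len(X),np.median(X[:,2]),cv2.minAreaRect(X[:,:2].astype(np.float32)),X.mean(0))
# edge-based yaw of cover: fit near edge & far edge
for sub in ('all',):
    roi[:]=0;roi[100:210,170:345]=1
    X=W[roi&(abs(W[...,2]-107)<4)][:,:2];print(cv2.minAreaRect(X.astype(np.float32)))
g=W[(np.abs(W[...,2]-145)<8)&roi]
# move to above bar
o=get_obs();T=toolpose(o)
for y in (7,8):
  c=np.linalg.inv(T)
  t=np.r_[g[:,:2].mean(0),200,1];print((c@t)[:3].round(1))
E
```

```text
grip 399 146.42878669937366 ((558.1044921875, 54.966590881347656), (16.5483341217041, 79.22467803955078), 7.976953029632568) [557.17657834  54.69539696 146.02613749]
((594.0574951171875, 60.45153045654297), (135.2174530029297, 275.92706298828125), 8.12686824798584)
[-345.4   42.1  530.3]
[-345.4   42.1  530.3]
```

Call:
servo_tool(fingers=[0.4,0.4,0.4,0.4,0.4,0.4,0.4,0.4,0.4,0.4,0.4,0.4], translation=[[-20,0,30],[-50,5,76],[-85,10,130],[-120,10,184],[-155,15,238],[-190,20,292],[-225,25,346],[-260,25,400],[-293,25,450],[-320,25,491],[-338,25,519],[-346,25,531]], rot=[[0,-0.1,0],[0,-0.22,0],[0,-0.35,0],[0,-0.48,0],[0,-0.61,0],[0,-0.74,0],[0,-0.87,0],[0,-1.0,0],[0,-1.1,0],[0,-1.2,0],[0,-1.287,0],[0,-1.287,0]])

```text
time: 1.6
tool_pos: [557.9, 56.6, 216.5]
tcp_rot: [-0.705, 0.705, 0.049, -0.05]
ft_force: [-0.4, 0.8, -0.1]
width: 51.1
```

```bash
python3 - <<'E'
from h import *
o=get_obs();p,d=snapshot('wrist');cv2.imwrite('pics/w1.png',p[:,:,::-1])
W=cloud('wrist',d,o)
T=toolpose(o);print(T.round(3),o['width'])
m=(abs(W[...,2]-147)<6)&(np.hypot(W[...,0]-558,W[...,1]-55)<60);X=W[m]
print(len(X),cv2.minAreaRect(X[:,:2].astype(np.float32)),np.median(X[:,2]))
print((np.linalg.inv(T)@[558,55,127,1]).round(1))
E
```

```text
[[ 9.90000e-01 -1.00000e-03 -1.41000e-01  5.57917e+02]
 [ 1.41000e-01 -0.00000e+00  9.90000e-01  5.65930e+01]
 [-1.00000e-03 -1.00000e+00  0.00000e+00  2.16456e+02]
 [ 0.00000e+00  0.00000e+00  0.00000e+00  1.00000e+00]] 51.105171932855626
2375 ((556.5404052734375, 56.34353256225586), (16.02896499633789, 79.40834045410156), 7.986629962921143) 147.31271787121906
[-0.  89.5 -1.6  1. ]
```

Call:
servo_tool(fingers=[0.4,0.4,0.4,0.4,1,1,1,1,1,1], translation=[[-1,30,0],[-1,65,0],[-1,85,0],[-1,89,0],[-1,89,0],[-1,89,0],[-1,89,0],[-1,89,0],[-1,89,0],[-1,89,0]], rot=[[0,0,0],[0,0,0],[0,0,0],[0,0,0],[0,0,0],[0,0,0],[0,0,0],[0,0,0],[0,0,0],[0,0,0]])

```text
time: 2.9
tool_pos: [557.4, 54.7, 129.9]
tcp_rot: [-0.705, 0.706, 0.05, -0.048]
ft_force: [-0.4, -1.7, 5.9]
width: 15.0
```

Call:
servo_tool(fingers=[1,1,1,1,1,1,1,1,1,1,1], translation=[[-5,0,0],[-15,0,0],[-28,0,0],[-43,0,0],[-58,0,0],[-73,0,0],[-88,0,0],[-102,0,0],[-112,0,0],[-118,0,0],[-118,0,0]], rot=[[0,0,0],[0,0,0],[0,0,0],[0,0,0],[0,0,0],[0,0,0],[0,0,0],[0,0,0],[0,0,0],[0,0,0],[0,0,0]])

```text
time: 4.28
tool_pos: [447.3, 39.2, 130.1]
tcp_rot: [0.705, -0.705, -0.058, 0.041]
ft_force: [51.0, 6.3, -22.5]
width: 15.2
```

The tool stopped at 111 mm with about 51 N along the pull, so the cover has hit its end stop (it started partly open). I'll relax, release and rise.

Call:
servo_tool(fingers=[1,0.4,0.4,0.4,0.4,0.4,0.4,0.4], translation=[[6,0,0],[6,0,0],[6,0,0],[6,0,0],[6,-30,0],[6,-80,0],[6,-100,0],[6,-100,0]], rot=[[0,0,0],[0,0,0],[0,0,0],[0,0,0],[0,0,0],[0,0,0],[0,0,0],[0,0,0]])

```text
time: 5.28
tool_pos: [446.3, 39.4, 229.7]
tcp_rot: [-0.705, 0.705, 0.051, -0.048]
ft_force: [-0.0, 0.1, 0.7]
width: 51.1
```

```bash
python3 - <<'E'
from h import *
p,d=snapshot('top');cv2.imwrite('pics/top1.png',p[:,:,::-1]);np.savez('top1.npz',p=p,d=d)
W=cloud('top',d)
m=(abs(W[...,2]-147)<7)&(np.hypot(W[...,0]-448,W[...,1]-40)<60);X=W[m]
print(len(X),cv2.minAreaRect(X[:,:2].astype(np.float32)) if len(X) else 0)
cv2.imwrite('pics/c2.png',cv2.resize(p[80:280,150:360,::-1],None,fx=3,fy=3))
E
```

```text
100 ((451.7944641113281, 10.305645942687988), (15.789414405822754, 20.40146255493164), 8.005590438842773)
```

View pics/c2.png

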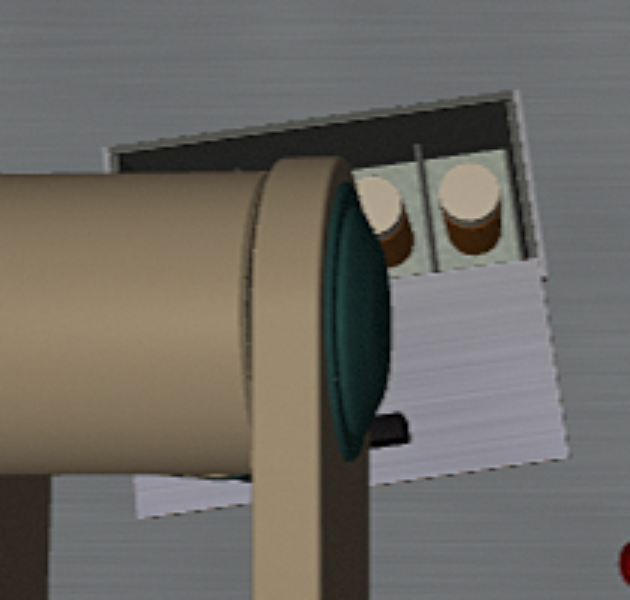

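The cover is open and the bar is at x≈449. In the crop, the two right-hand cells hold capped bottles at (380,205) and (468,190). The arm hides the other two. I'll go over the loose bottle and look again from there.

Call:
servo_tool(fingers=[0.3,0.3,0.3,0.3,0.3,0.3,0.3], translation=[[-5,0,-30],[-11,0,-80],[-18,0,-135],[-25,0,-190],[-31,0,-232],[-33,0,-247],[-33,0,-247]], rot=[[0,0,0],[0,0,0],[0,0,0],[0,0,0],[0,0,0],[0,0,0],[0,0,0]])

```text
time: 6.2
tool_pos: [447.2, -209.7, 226.9]
tcp_rot: [0.706, -0.705, -0.048, 0.05]
ft_force: [-0.7, 0.7, -0.6]
width: 59.9
```

```bash
python3 - <<'E'
from h import *
o=get_obs();p,d=snapshot('wrist');W=cloud('wrist',d,o);T=toolpose(o);print(T.round(3),o['width'])
m=(abs(W[...,2]-90)<5)&(np.hypot(W[...,0]-448,W[...,1]+210)<40);X=W[m]
c,r=cv2.minEnclosingCircle(X[:,:2].astype(np.float32));print('bottle',c,r,len(X),np.median(X[:,2]))
print((np.linalg.inv(T)@[*c,50,1]).round(1))
f=np.load('top0.npz');V=cloud('top',f['d']);q=f['p'].astype(int)
red=((q[...,0]>90)&(q[...,1]<40)&(V[...,2]>70)&(V[...,2]<110)&(V[...,0]<640)).astype(np.uint8)
n,l,s,cc=cv2.connectedComponentsWithStats(red)
for i in range(1,n):
  if s[i,4]>50:
    X=V[l==i];X=X[X[:,2]>np.percentile(X[:,2],80)-4];e=X[:,:2].mean(0);print('red',e,np.hypot(*(e-c)),np.degrees(np.arctan2(*(e-c)[::-1])),X[:,2].max())
p,d=snapshot('top');np.savez('top2.npz',p=p,d=d)
cv2.imwrite('pics/c3.png',cv2.resize(p[80:280,150:360,::-1],None,fx=3,fy=3))
V=cloud('top',d)
# occupied cells: caps at z~99
roi=np.zeros(d.shape,np.uint8);roi[100:200,180:335]=1
u=np.array([np.cos(.1395),np.sin(.1395)]);v=np.array([-u[1],u[0]])
m=(roi>0)&(abs(V[...,2]-99)<5)&(p.min(-1)>120)
n,l,s,cc=cv2.connectedComponentsWithStats(m.astype(np.uint8))
for i in range(1,n):
  if s[i,4]>60: X=V[l==i];e=cv2.minEnclosingCircle(X[:,:2].astype(np.float32));print(s[i],e,np.array(e[0])@u,np.array(e[0])@v)
g=V[(roi>0)|True];m=(abs(V[...,2]-147)<7)&(np.hypot(V[...,0]-448,V[...,1]-40)<60)
X=V[m];print('bar',cv2.minAreaRect(X[:,:2].astype(np.float32)))
E
```

```text
[[ 9.90000e-01 -2.00000e-03 -1.38000e-01  4.47163e+02]
 [ 1.38000e-01  1.00000e-03  9.90000e-01 -2.09691e+02]
 [-2.00000e-03 -1.00000e+00  2.00000e-03  2.26948e+02]
 [ 0.00000e+00  0.00000e+00  0.00000e+00  1.00000e+00]] 59.87300766518857
bottle (446.17010498046875, -210.29815673828125) 20.410381317138672 1493 90.41003397748017
[ -0.8 176.9  -0.8   1. ]
red [ 534.73475667 -219.54712482] 89.04628537242151 -5.961891937896133 93.41287841177339
red [ 410.85707653 -303.10842613] 99.30133978222936 -110.83113021229137 93.85850294942449
red [ 367.55297106 -161.23845976] 92.66880604151561 148.0344701218113 93.13081303420948
red [ 351.26269697 -236.16265526] 98.36863513904865 -164.7557491559591 93.1632904590664
[184 129   6  43  75] ((602.2520751953125, 202.425537109375), 44.6086540222168) 624.5484480317577 116.71716331457864
[296 134  20  19 299] ((614.7767333984375, -37.08073425292969), 20.353694915771484) 603.6485718067596 -122.20398739995895
[264 139  19  19 290] ((605.44287109375, 28.371999740600586), 20.000234603881836) 603.5064530144529 -56.089229781106766
[198 148  20  19 295] ((587.1962890625, 158.8908233642578), 20.074260711669922) 603.5855047577536 75.69883806552478
bar ((447.59344482421875, 39.69118118286133), (16.17291259765625, 79.56653594970703), 8.028059005737305)
```

View pics/c3.png

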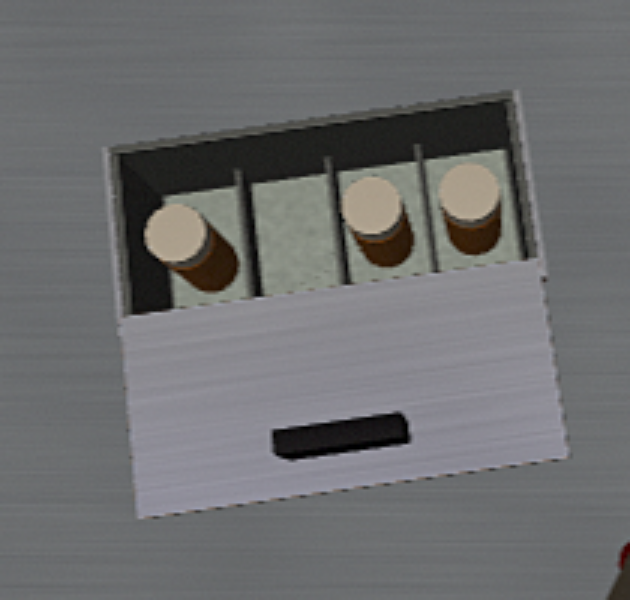

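The empty cell is the second from the left, at (295,235) in the crop. The caps sit at v = −122.2, −56.1 and 75.7 in the crate frame, so the empty centre is at u≈603.5, v≈9.8. The cover is fully open. Next is the grasp.

Call:
servo_tool(fingers=[0.3,0.3,0.3,0.3,0.3,1,1,1,1,1,1], translation=[[-1,45,-1],[-1,100,-1],[-1,145,-1],[-1,170,-1],[-1,177,-1],[-1,177,-1],[-1,177,-1],[-1,177,-1],[-1,177,-1],[-1,177,-1],[-1,177,-1]], rot=[[0,0,0],[0,0,0],[0,0,0],[0,0,0],[0,0,0],[0,0,0],[0,0,0],[0,0,0],[0,0,0],[0,0,0],[0,0,0]])

```text
time: 7.68
tool_pos: [447.3, -211.2, 52.3]
tcp_rot: [-0.705, 0.706, 0.05, -0.049]
ft_force: [0.3, 0.4, 6.3]
width: 40.8
```

Call:
servo_tool(fingers=[1,1,1,1,1,1,1,1,1,1], translation=[[0,-5,0],[0,-20,0],[0,-45,0],[0,-75,0],[0,-105,0],[0,-135,0],[0,-160,0],[0,-175,0],[0,-180,0],[0,-180,0]], rot=[[0,0,0],[0,0,0],[0,0,0],[0,0,0],[0,0,0],[0,0,0],[0,0,0],[0,0,0],[0,0,0],[0,0,0]])

```text
time: 8.93
tool_pos: [446.5, -210.8, 230.8]
tcp_rot: [0.706, -0.705, -0.049, 0.05]
ft_force: [-0.1, 0.0, -1.8]
width: 40.5
```

```bash
python3 - <<'E'
from h import *
o=get_obs();T=toolpose(o);print(T.round(4),o['width'],o['ft_force'])
p,d=snapshot('wrist');cv2.imwrite('pics/w2.png',p[:,:,::-1])
u=np.array([np.cos(.1395),np.sin(.1395)]);v=np.array([-u[1],u[0]])
e=603.5*u+9.8*v;print(e,(np.linalg.inv(T)@[*e,T[2,3],1]).round(1))
E
```

```text
[[ 9.902000e-01 -7.000000e-04 -1.395000e-01  4.465392e+02]
 [ 1.395000e-01  3.000000e-04  9.902000e-01 -2.108019e+02]
 [-7.000000e-04 -1.000000e+00  4.000000e-04  2.308152e+02]
 [ 0.000000e+00  0.000000e+00  0.000000e+00  1.000000e+00]] 40.48366673758494 [-0.05439339  0.03337231 -1.8356169 ]
[596.27471585  93.62026081] [190.8  -0.  280.5   1. ]
```

View pics/w2.png

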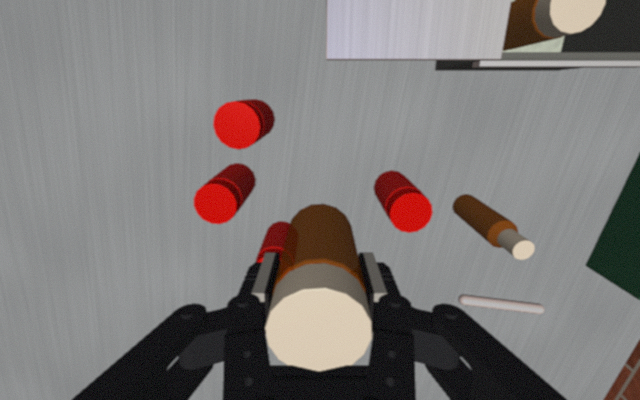

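The bottle is held upright (opening 40.5 mm, weight registered), with the cap at (318,330) between the pads. Now I'll move over the empty cell.

Call:
servo_tool(fingers=[1,1,1,1,1,1,1,1,1,1,1,1], translation=[[7,0,10],[22,0,32],[43,0,63],[66,0,98],[90,0,133],[114,0,168],[138,0,203],[160,0,235],[177,0,260],[187,0,275],[191,0,280],[191,0,280]], rot=[[0,0,0],[0,0,0],[0,0,0],[0,0,0],[0,0,0],[0,0,0],[0,0,0],[0,0,0],[0,0,0],[0,0,0],[0,0,0],[0,0,0]])

```text
time: 10.48
tool_pos: [596.7, 92.7, 231.1]
tcp_rot: [-0.705, 0.705, 0.049, -0.05]
ft_force: [0.0, -0.7, -0.3]
width: 39.9
```

```bash
python3 - <<'E'
from h import *
o=get_obs();T=toolpose(o);print(T.round(4),o['width'],o['ft_force'])
p,d=snapshot('wrist');cv2.imwrite('pics/w3.png',p[:,:,::-1]);W=cloud('wrist',d,o)
print((np.linalg.inv(T)@[596.3,93.6,61,1]).round(1))
u=np.array([np.cos(.1395),np.sin(.1395)]);v=np.array([-u[1],u[0]])
m=(abs(W[...,2]-99)<4)&(p.min(-1)>120)&(abs(W[...,:2]@u-603)<35)
n,l,s,cc=cv2.connectedComponentsWithStats(m.astype(np.uint8))
for i in range(1,n):
  if s[i,4]>100: X=W[l==i];e=cv2.minEnclosingCircle(X[:,:2].astype(np.float32));print(s[i],e,np.array(e[0])@u,np.array(e[0])@v)
m=(abs(W[...,2]-107)<3)&(abs(W[...,:2]@v)<150);X=W[m][:,:2]@u;print('cover u range',np.percentile(X,[1,99]))
m=(abs(W[...,2]-41)<3)&(abs(W[...,:2]@u-603)<50);print('dividers v',np.histogram(W[m][:,:2]@v,bins=np.arange(-130,130,4)))
E
```

```text
[[ 9.902000e-01 -4.000000e-04 -1.394000e-01  5.967017e+02]
 [ 1.394000e-01 -4.000000e-04  9.902000e-01  9.274050e+01]
 [-5.000000e-04 -1.000000e+00 -3.000000e-04  2.310775e+02]
 [ 0.000000e+00  0.000000e+00  0.000000e+00  1.000000e+00]] 39.904905992021426 [ 0.04456669 -0.66045708 -0.27952923]
[ -0.2 170.1   1.    1. ]
[275  60  91   7 628] ((580.8380126953125, 199.9662322998047), 34.99817657470703) 603.0004479698426 117.25933139920475
[ 295   91   48   51 1941] ((585.2559204101562, 159.8301544189453), 20.344562530517578) 601.794597631659 76.89884848339726
cover u range [418.24789048 547.43693085]
dividers v (array([  0,   0,   0,   0,   0,   0,   0,   0,   0,   0,   3,   0,   0,
         0,   0,   0,   0,   0,   0,   0,   0,   0,   0,   0,   0,   0,
       114, 169,   0,   0,   0,   0,   0,   0,   0,   0,   0,   0,   0,
         0,   0,   0,   0, 377,   8,   0,   0,   0,   0,   0,   0,   0,
         0,   0,   0,   0,   0,   0,   0,   0,   0,   0,   0,   0]), array([-130, -126, -122, -118, -114, -110, -106, -102,  -98,  -94,  -90,
        -86,  -82,  -78,  -74,  -70,  -66,  -62,  -58,  -54,  -50,  -46,
        -42,  -38,  -34,  -30,  -26,  -22,  -18,  -14,  -10,   -6,   -2,
          2,    6,   10,   14,   18,   22,   26,   30,   34,   38,   42,
         46,   50,   54,   58,   62,   66,   70,   74,   78,   82,   86,
         90,   94,   98,  102,  106,  110,  114,  118,  122,  126]))
```

View pics/w3.png

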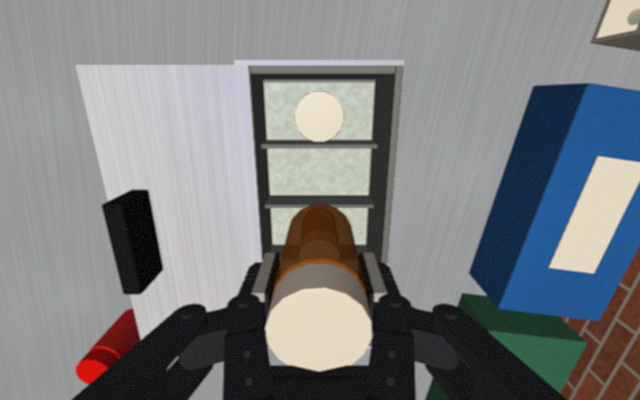

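The wrist view shows dividers at v≈−22 and 44, so the empty cell's centre is v≈11. The stored cap at (318,117) is one cell further on. The tool is aligned within 1–2 mm, so I'll lower in two stages.

Call:
servo_tool(fingers=[1,1,1,1,1,1,1,1,1,1,1,1], translation=[[0,8,1],[0,25,1],[0,45,1],[0,65,1],[0,85,1],[0,105,1],[0,125,1],[0,142,1],[0,155,1],[0,162,1],[0,165,1],[0,165,1]], rot=[[0,0,0],[0,0,0],[0,0,0],[0,0,0],[0,0,0],[0,0,0],[0,0,0],[0,0,0],[0,0,0],[0,0,0],[0,0,0],[0,0,0]])

```text
time: 12.02
tool_pos: [596.9, 94.0, 66.6]
tcp_rot: [-0.705, 0.705, 0.05, -0.049]
ft_force: [-0.2, 0.2, -0.5]
width: 40.4
```

Call:
servo_tool(fingers=[1,1,1,1,1,1], translation=[[0,1,0],[0,2,0],[0,3,0],[0,4,0],[0,4,0],[0,4,0]], rot=[[0,0,0],[0,0,0],[0,0,0],[0,0,0],[0,0,0],[0,0,0]])

```text
time: 12.78
tool_pos: [596.7, 94.0, 62.3]
tcp_rot: [-0.705, 0.705, 0.05, -0.049]
ft_force: [0.5, -0.0, -3.2]
width: 40.7
```

No contact yet. I'll go down another 1–3 mm.

Call:
servo_tool(fingers=[1,1,1,1], translation=[[0,0.5,0],[0,1,0],[0,1.5,0],[0,1.5,0]], rot=[[0,0,0],[0,0,0],[0,0,0],[0,0,0]])

```text
time: 13.28
tool_pos: [596.9, 94.0, 61.4]
tcp_rot: [-0.705, 0.705, 0.05, -0.049]
ft_force: [0.5, 0.7, 2.8]
width: 40.4
```

Call:
servo_tool(fingers=[1,1,1,1], translation=[[0,0.5,0],[0,1,0],[0,1,0],[0,1,0]], rot=[[0,0,0],[0,0,0],[0,0,0],[0,0,0]])

```text
time: 13.78
tool_pos: [597.0, 94.0, 61.3]
tcp_rot: [-0.705, 0.705, 0.05, -0.049]
ft_force: [-1.8, 0.2, 9.1]
width: 40.3
```

The floor is reached: +9 N, and z stopped falling. I'll release partway (60 mm) and rise.

Call:
servo_tool(fingers=[0.4,0.35,0.3,0.3,0.3,0.3,0.3,0.3,0.3,0.3,0.3,0.3], translation=[[0,-1,0],[0,-1,0],[0,-1,0],[0,-1,0],[0,-5,0],[0,-15,0],[0,-30,0],[0,-60,0],[0,-100,0],[0,-140,0],[0,-170,0],[0,-170,0]], rot=[[0,0,0],[0,0,0],[0,0,0],[0,0,0],[0,0,0],[0,0,0],[0,0,0],[0,0,0],[0,0,0],[0,0,0],[0,0,0],[0,0,0]])

```text
time: 15.28
tool_pos: [597.3, 94.1, 233.2]
tcp_rot: [0.705, -0.705, -0.051, 0.048]
ft_force: [-0.4, -0.7, -0.3]
width: 59.9
```

Call:
servo_tool(fingers=[0.3,0.3,0.3,0.3,0.3,0.3,0.3,0.3,0.3], translation=[[0,0,-30],[0,0,-80],[0,0,-130],[0,0,-180],[0,0,-230],[0,0,-270],[0,0,-295],[0,0,-300],[0,0,-300]], rot=[[0,0,0],[0,0,0],[0,0,0],[0,0,0],[0,0,0],[0,0,0],[0,0,0],[0,0,0],[0,0,0]])

```text
time: 16.4
tool_pos: [638.3, -202.4, 228.9]
tcp_rot: [0.706, -0.705, -0.049, 0.05]
ft_force: [0.0, -0.1, -0.1]
width: 59.8
```

```bash
python3 - <<'E'
from h import *
o=get_obs();print(o['time'],o['tool_pos'],o['width'],o['ft_force'])
p,d=snapshot('top');V=cloud('top',d)
cv2.imwrite('pics/c4.png',cv2.resize(p[80:280,150:360,::-1],None,fx=3,fy=3))
roi=np.zeros(d.shape,np.uint8);roi[100:200,200:335]=1
u=np.array([np.cos(.1395),np.sin(.1395)]);v=np.array([-u[1],u[0]])
m=(roi>0)&(abs(V[...,2]-99)<5)&(p.min(-1)>120)
n,l,s,cc=cv2.connectedComponentsWithStats(m.astype(np.uint8))
for i in range(1,n):
  if s[i,4]>60: X=V[l==i];e=cv2.minEnclosingCircle(X[:,:2].astype(np.float32));print(s[i],np.median(X[:,2]),e[1],np.array(e[0])@u,np.array(e[0])@v)
m=(abs(V[...,2]-147)<7)&(np.hypot(V[...,0]-448,V[...,1]-40)<60)
X=V[m];print('bar',cv2.minAreaRect(X[:,:2].astype(np.float32)))
E
```

```text
16.4 [ 638.26435966 -202.38963737  228.87015348] 59.794475490748425 [ 0.01375249 -0.14167552 -0.09023948]
[296 134  20  19 293] 98.94497671488323 20.237653732299805 603.9436224469137 -122.143785618697
[264 139  19  19 286] 98.92108945486726 19.720142364501953 603.2730209430285 -56.2759583631653
[232 143  19  19 286] 98.82472499420483 20.333026885986328 604.9275152112714 9.539768506241401
[200 148  18  19 276] 98.8114676646285 20.04036521911621 603.8418613607045 75.46590683545767
bar ((447.10491943359375, 39.615047454833984), (15.990581512451172, 79.7174301147461), 8.12710189819336)
```

View pics/c4.png

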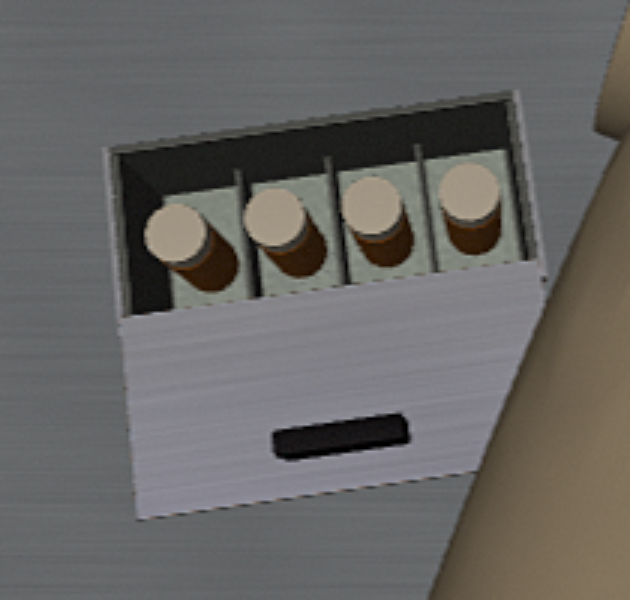

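The crop shows all four cells filled, with the placed cap at (275,218) upright in line with the others and the cover still open.

```bash
python3 -c "
from workcell import *
print(job_done())"
```

```text
the job is handed in; nothing more can be done
None
```

The cover is open and the loose amber bottle is standing in the crate's one empty cell. I handed the job in after about 16.5 s of robot time; no verdict was reported.

- **Cover:** I pulled it by the bar until it hit the end stop, with about 51 N on the wrist. The bar moved about 112 mm. The cover started about 7 mm open, so it ended near 119 mm. The last picture shows it still there.
- **Bottle:** I took the 41 mm wide, 90 mm tall one, not the slim bottle, the squat jar or any red can. I lowered it until it touched the floor (about 9 N), then released it.
- **Last check:** the bottle's top measures 98.8 mm above the table against 99 expected. It stands within about 2 mm of the cell's middle, judged from the neighbouring bottles and the dividers. The arm is clear and the wrist force is about zero.
- **Not confirmed:** I never made out the white pad mark itself, so the cell's middle comes from those neighbours and dividers. No other check failed or disagreed.

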